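Flip the status flag of the finished choke

ROBOT

A 7-joint arm with a two-finger parallel gripper is mounted at the origin on a cart in front of the work surface, level with it; the furniture and walls round the work are solid. World frame = base frame: x ahead of the robot, y to its left, z up, the work surface at z = 0. Lengths are in m, angles in rad, forces in N, time in s.
With the tool pointing down it reaches from about 0.425 to 0.925 m from the base axis. Payload 6.8 kg.
Tool frame: the origin (TCP) lies on the mounting face of the last link; the fingertips stand 173 mm ahead of it and the grasp point (between the pads) lies 155 mm ahead of it; z points along the fingers, y is the line along which they close (so a half turn about z gives the same grasp; the last joint's range is limited). The gripper opens to 85 mm and grips with 20 to 120 N. Pads are 22 mm wide; open, the fingers measure 114 mm over their backs; the gripper's body (76 mm by 85 mm) begins 54 mm behind the grasp point. The pads swing forward as they close: fully open they stand 13 mm farther back than shut.
Start: joints at [-0.108, 0.477, 0.022, 1.555, -0.011, 1.109, -0.083], TCP at [0.675, 0, 0.405] pointing down, gripper open.
Joint ranges: [-2.96, 2.96], [-0.34, 2.1], [-1.41, 1.46], [0.24, 2.44], [-1.37, 4.51], [0.17, 1.92], [-2.96, 2.96]. Speed limits (rad/s): [2.39, 2.39, 3.14, 3.14, 3.14, 3.14, 3.14].

INTERFACE

Orientations are given as a unit quaternion [w, x, y, z].
In Python, from station import bot gives the robot as it stands. The module is installed in compiled form; this text tells all that it offers.
- The arm moves only by the shell command python3 -m pendant 'ROWS' [FORCE]. ROWS is JSON, a list of rows, each a list of 5 numbers: the finger opening in m, from 0 to 0.0854, then the shift along the tool's x, y, z in m, then the turn about the tool's z in degrees. In form: [[jaw, x, y, z, yaw], ...]. A call has 1 to 12 rows; each row shifts and turns the commanded pose from where the row before left it, along the tool's axes as they then stand; what a row does not reach is not made up. A row lasts 1/12 s, in which the tool goes at most 41.7 mm and 7.16 degrees, less where a joint would pass 70% of its speed; a pose out of reach is approached as far as the arm can. A call with a gripper value outside its range is refused whole. The fingers move at their own pace and stop on an object; FORCE is the grip in N (left out, the last holds). Time passes only in rows, so rows that do not move let the fingers close. It gives the time, the measured TCP pose, the force, the opening and the grip force at its end, in the units of the state.
- bot.get_obs(): the state, without advancing time (a new reading comes with each control period).
- bot.read_camera(name): name is "scene" or "side" or "wrist"; returns (picture, depth): 384x512x3 uint8, blue, green, red; 384x512 float32, m along the optical axis (not along the pixel's ray), 0 where there is no reading.
- bot.camera_model(name): a dict with "intrinsics" (3x3 intrinsics, pixels), "R" (3x3) and "t" (3): a world point X has camera coordinates R X + t. Camera axes: x right, y down, z forward; pixel columns grow to the right and rows downward; lengths in m; the calibration is good to about 2 mm. A picture is of the moment at which its call begins: read the wrist's pose just before it. camera_model takes no time and is no camera call; for the wrist camera it gives the pose at the moment of the call.
- bot.hand_in(): hands the job in; it is judged then, once.
Trained networks look in the newest picture that a camera, given by its name, has taken for a name from the list of things; names that differ only in an ending like _2 or _b are one class to them, and where a whole thing is asked for, a point or a joint stands for the part that bears it (a point fixed in the world has none). Each returns a list of dicts, best first, with "score" (0 to 1); they miss things now and then, are a little off and sometimes report something else, mostly with a low value. They report only what shows in the picture. A call takes as long as a camera call. They do not tell look-alikes from the thing itself.
- bot.boxes_of(name, camera): "at" ([column, row] in pixels, amid what is visible of it).
- bot.trace(name, camera): "mask" (384x512 bool, what is visible of it) and "at" ([column, row] in pixels, amid what is visible of it).
- bot.pinpoint(name, camera): "at" ([column, row] in pixels: a listed point, or the origin of a listed thing).
The state is a dict: "t": time; "q": joint angles; "joint_vel": joint speeds; "joint_torque": joint torques, N m; "eef_pos": TCP position; "tool_rot": TCP orientation; "contact_force": force on the tool from outside, world axes, zero at the start; "torque": the same for the moment, N m; "gripper_width": opening from 0.0 (shut) to 1.0 (fully open); "grasp_force": force on a finger pad.
Only numpy, scipy, OpenCV 4.12 (cv2) and the standard library are available. Lean on these libraries where they do the work, as an engineer would, in place of code of your own. Each camera call takes 0.05 s, during which the arm holds its last target. There are 200 camera calls.

TASK

Two stands each have a cup and a hinged flag that lies towards you with its bar sign up; one cup holds a choke wound with copper wire, the other a bare ring core. At the stand with the wound choke, flip the flag right over its pivot until it lies flat on the far side against its stop, with its ring sign up: just push it with the fingertips (pressing its tail down starts it), without pinching it. Leave the other flag, the parts in the cups and the things round about where they are.

Things in the scene. Friction and masses are not known exactly. Their poses are not given: they have to be found in the camera images.
- stand_a: stand whose cup holds the wound choke: grey base plate 110 (x) x 172 (y) x 8 mm, fixed to the table; origin on the table below the middle of the flag's pivot; the plate runs from y = -46 to +126 mm. x points away from the robot (yaw within 0.3), the pivot lies along y. A round cup (62 mm across, rim 20 mm above the table) stands on it at y = +84 mm.
- flag_a (a joint): flag of stand_a: angle, rad. 0 = plate level on the stand's -x side (towards the robot), bar sign up, tail on the +x side; 1.57 = plate straight up; 3.14 = plate level on the +x side, ring sign up, against its stop. Starts at 0 to 0.25. The pivot is stiff (0.08 N m of friction, about 2 N at the tail): the flag stays at any angle where it is left. Pressing the tail down raises the plate.
- flag_a_pivot (a point): middle of the pivot axis, fixed in the stand and 80 mm above the table; axes as the stand's. Two upright aluminium cheeks at y = +-38 mm carry the pivot (6 mm thick, 24 mm wide in x, tops 92 mm above the table). Opposite the plate the flag has a tail 26 mm wide, 5 mm thick, whose round end reaches 63 mm from the pivot and swings freely below it.
- flag_a_face (a point): middle of the flag's aluminium plate: 5 mm thick, 60 mm wide, free edge 82 mm from the pivot. The point is 47 mm from the pivot, in mid thickness; its axes turn with the flag: x from the free edge towards pivot and tail, y along the pivot, z out of the face with the bar sign (ring sign on the -z face)
- stand_b: the other stand, whose cup holds the bare core: grey base plate 110 (x) x 172 (y) x 8 mm, fixed to the table; origin on the table below the middle of the flag's pivot; the plate runs from y = -46 to +126 mm. x points away from the robot (yaw within 0.3), the pivot lies along y. A round cup (62 mm across, rim 20 mm above the table) stands on it at y = +84 mm.
- flag_b (a joint): flag of stand_b, same make and meaning as flag_a; starts likewise and must stay as it is
- flag_b_pivot (a point): the same point of stand_b as flag_a_pivot
- flag_b_face (a point): middle of the plate of flag_b, as for flag_a_face
- cup_a (a point): inner floor of the cup of stand_a, at its middle, 11 mm above the table
- choke: toroid choke wound with copper wire, 36 mm across and 28 mm high with its wire ends, lying loose in the cup of stand_a; origin at the middle of its underside
- core: bare green ring core, 34 mm across, 13 mm high, lying loose in the cup of stand_b; origin at the middle of its underside
- solder_spool: spool of solder wire standing loose on the table between the robot and the stands, 55 mm across, 40 mm high; origin at the middle of its underside
- tape_white: roll of white tape lying loose on the table on the robot's side of the stands, 54 mm across, 12 mm high; origin at the middle of its underside
There are look-alikes about, which are no part of the job. What is shaped like the choke but pink is not meant.

How it is judged:
By the outcome, as a careful person would: the job done as asked, in the order asked, and still so for the second after the job is handed in, with the robot touching nothing.
It also fails if it takes over 48 s, if anything falls off the work surface, if the arm or the gripper's body presses on something with over 40 N, if the wrist force passes 120 N, or if a joint passes its speed limit or range.

## Working session

There is one attempt and no reset: what is moved stays moved. The work goes in short steps, Python scripts to look and compute and a shell command to move; the robot and the scene stay as the last step left them, time stands still between calls to the robot, and variables do not carry over. Pictures are saved under pics/ and viewed, at most 10 in all, crops included, and the job is handed in when it is done.

```bash
mkdir -p pics; cat > h.py <<'E'
from station import bot
import numpy as np, cv2
def ray(c,px):
    m=bot.camera_model(c);K,R,t=[np.array(m[k]) for k in("intrinsics","R","t")]
    d=R.T@np.linalg.solve(K,[px[0],px[1],1.]);return -R.T@t,d
def at(c,px,dep):
    o,d=ray(c,px);p=np.round(px).astype(int)
    w=dep[max(p[1]-2,0):p[1]+3,max(p[0]-2,0):p[0]+3];w=w[w>0]
    return o+d*np.median(w) if w.size else None
def proj(c,X):
    m=bot.camera_model(c);p=np.array(m["intrinsics"])@(np.array(m["R"])@X+np.array(m["t"]));return p[:2]/p[2]
E
cat > a.py <<'E'
from h import *
np.set_printoptions(precision=3,suppress=True)
ims=[]
for c in("scene","side"):
    im,d=bot.read_camera(c);np.save(f"{c}.npy",d);cv2.imwrite(f"pics/{c}0.png",im)
    for n in("choke","core","stand_a","flag_a_pivot","flag_a_face","cup_a","solder_spool","tape_white"):
        for r in bot.pinpoint(n,c)[:3]:
            print(c,n,round(r["score"],2),np.round(r["at"]),at(c,r["at"],d))
print(bot.get_obs())
E
python3 a.py
```

```text
scene choke 0.58 [226. 210.] [0.602 0.058 0.008]
scene choke 0.5 [278. 194.] [ 0.528 -0.052  0.023]
scene core 0.7 [184. 266.] [0.559 0.243 0.011]
scene stand_a 0.7 [216. 249.] [0.539 0.163 0.009]
scene stand_a 0.68 [295. 180.] [ 0.534 -0.135  0.008]
scene flag_a_pivot 0.74 [302. 158.] [ 0.521 -0.143  0.084]
scene flag_a_face 0.76 [314. 166.] [ 0.476 -0.128  0.091]
scene flag_a_face 0.4 [212. 224.] [0.546 0.159 0.084]
scene cup_a 0.67 [276. 196.] [ 0.531 -0.047  0.019]
scene solder_spool 0.64 [343. 200.] [ 0.401 -0.154 -0.001]
scene solder_spool 0.6 [269. 275.] [0.391 0.158 0.028]
scene tape_white 0.6 [341. 196.] [ 0.411 -0.164  0.001]
side choke 0.65 [266. 182.] [ 0.535 -0.052  0.027]
side choke 0.42 [224. 208.] [0.608 0.065 0.008]
side core 0.64 [217. 265.] [0.546 0.253 0.024]
side stand_a 0.88 [276. 172.] [ 0.523 -0.106  0.024]
side stand_a 0.66 [236. 239.] [0.542 0.157 0.009]
side stand_a 0.26 [266. 185.] [ 0.534 -0.049  0.019]
side flag_a_pivot 0.88 [275. 149.] [ 0.532 -0.125  0.085]
side flag_a_face 0.63 [292. 146.] [ 0.492 -0.15   0.088]
side cup_a 0.97 [264. 185.] [ 0.538 -0.047  0.018]
side solder_spool 0.75 [298. 249.] [0.401 0.159 0.023]
side tape_white 0.69 [319. 178.] [ 0.407 -0.136  0.01 ]
side tape_white 0.26 [230. 239.] [0.552 0.163 0.011]
{'t': 0.9, 'q': array([-0.108,  0.477,  0.022,  1.555, -0.012,  1.109, -0.083]), 'joint_vel': array([-0.   , -0.002,  0.001,  0.   ,  0.002,  0.   ,  0.   ]), 'joint_torque': array([ -0.001, -59.63 ,   1.606, -28.154,   0.013,   0.002,  -0.   ]), 'eef_pos': array([ 0.675, -0.   ,  0.405]), 'tool_rot': array([-0.   ,  0.707,  0.707,  0.   ]), 'contact_force': array([-0.626, -0.121, -0.119]), 'torque': array([-0.021, -0.063,  0.039]), 'grasp_force': 0.0, 'gripper_width': 0.9975585972108847}
```

```bash
python3 - <<'E'
import cv2,numpy as np
a=cv2.imread("pics/scene0.png")[120:320,150:400];b=cv2.imread("pics/side0.png")[120:320,150:400]
cv2.imwrite("pics/both.png",np.vstack([cv2.resize(x,None,fx=3,fy=3,interpolation=2)[:,:] for x in(a,)]));cv2.imwrite("pics/sidec.png",cv2.resize(b,None,fx=3,fy=3,interpolation=2))
E
```

```text
(no output)
```

View pics/both.png

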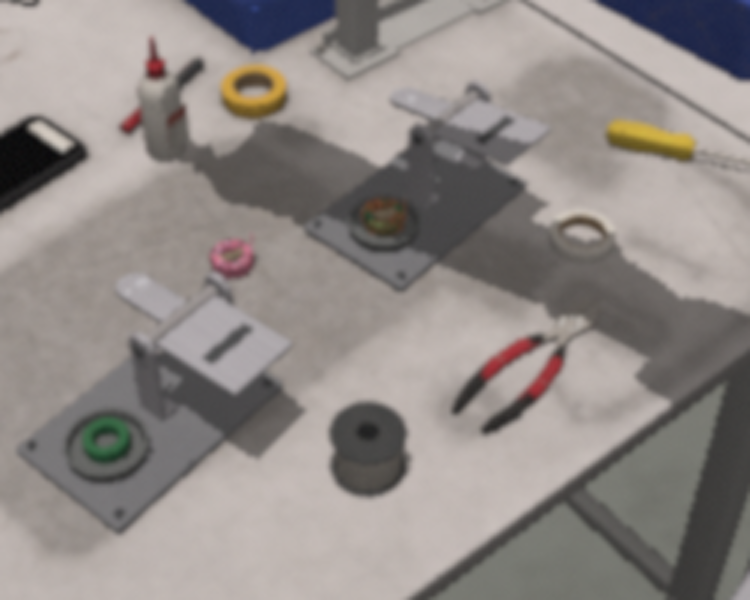

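View pics/sidec.png

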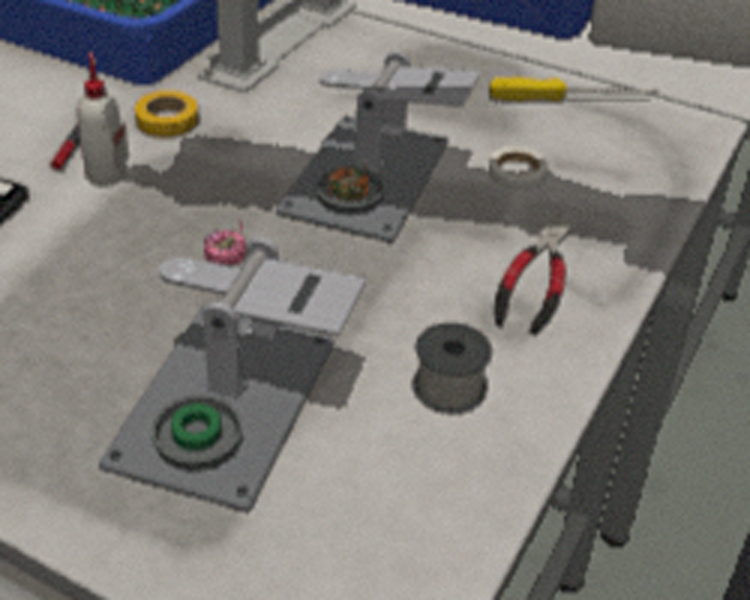

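The wound copper choke is in the cup at scene (278,192), so that stand, at y≈-0.13, is stand_a. The pink ring at (227,206) lies loose and is a look-alike. The green core at (184,266) is in stand_b's cup. Next I'll bring the wrist camera over stand_a to confirm and measure.

```bash
python3 -m pendant '[[0,-0.03,-0.02,0,0],[0,-0.03,-0.02,0,0],[0,-0.03,-0.02,0,0],[0,-0.02,-0.02,0,0],[0,0,0,0,0]]'; cat > w.py <<'E'
from h import *
import sys
np.set_printoptions(precision=4,suppress=True)
o=bot.get_obs();c="wrist";m=bot.camera_model(c)
print("cam",-np.array(m["R"]).T@m["t"],"look",np.array(m["R"])[2],"tcp",o["eef_pos"],o["t"])
im,d=bot.read_camera(c);cv2.imwrite(f"pics/w{sys.argv[1]}.png",im);cv2.imwrite(f"pics/w{sys.argv[1]}b.png",cv2.resize(im,(768,576)))
np.savez(f"w{sys.argv[1]}.npz",d=d,im=im,R=m["R"],t=m["t"],K=m["intrinsics"])
for n in("choke","stand_a","flag_a_pivot","flag_a_face","cup_a"):
    for r in bot.pinpoint(n,c)[:2]: print(n,round(r["score"],2),np.round(r["at"]),at(c,r["at"],d))
E
python3 w.py 1
```

```text
t: 1.32
eef_pos: [0.5914, -0.1165, 0.4049]
tool_rot: [0.0, 0.71, 0.704, -0.002]
contact_force: [-0.0, -0.3, -0.2]
gripper_width: 0.302
grasp_force: 0.0
cam [ 0.592  -0.0386  0.3744] look [-0.0056 -0.3114 -0.9503] tcp [ 0.5914 -0.1165  0.4049] 1.3167
choke 0.84 [273.  32.] [0.6147 0.0494 0.0018]
choke 0.7 [219. 117.] [ 0.5472 -0.0503  0.0261]
stand_a 0.62 [215. 179.] [ 0.5475 -0.1148  0.0772]
stand_a 0.4 [220. 119.] [ 0.5488 -0.0507  0.026 ]
flag_a_pivot 0.9 [207. 198.] [ 0.5383 -0.1334  0.0861]
flag_a_face 0.66 [163. 196.] [ 0.4908 -0.1297  0.0901]
cup_a 0.62 [214. 121.] [ 0.5389 -0.0529  0.0117]
```

View pics/w1b.png

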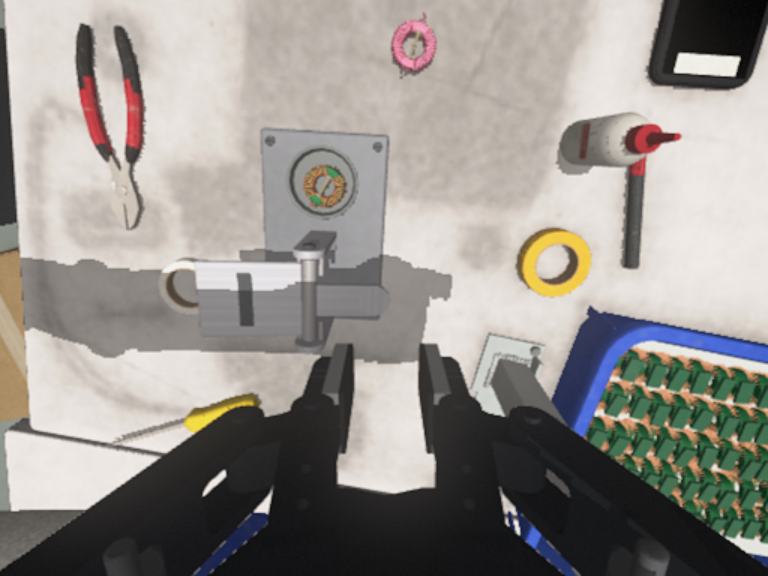

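Wrist view: the wound copper choke is in the cup at (215,122), with its flag bar-up at (163,196) and its tail towards +x. A post with its foot at about (340,245) needs checking for clearance.

```bash
python3 - <<'E'
from h import *
np.set_printoptions(precision=4,suppress=True)
w=np.load("w1.npz")
def cloud(d,K,R,t):
    v,u=np.indices(d.shape);P=np.stack([u,v,np.ones_like(u)],-1)@np.linalg.inv(K).T*d[...,None]
    return ((P-t)@R)[d>0]
C={"wrist":cloud(w["d"],w["K"],w["R"],w["t"])}
for c in("scene","side"):
    m=bot.camera_model(c);C[c]=cloud(np.load(c+".npy"),*[np.array(m[k]) for k in("intrinsics","R","t")])
for c,X in C.items():
    b=X[(abs(X[:,0]-.54)<.085)&(X[:,1]>-.2)&(X[:,1]<.01)&(X[:,2]>.006)&(X[:,2]<.0115)]
    print(c,"base rect",len(b),cv2.minAreaRect(b[:,:2].astype(np.float32)))
    for nm,lo,hi in(("plate",.44,.52),("tail",.565,.62)):
        f=X[(X[:,0]>lo)&(X[:,0]<hi)&(X[:,1]>-.18)&(X[:,1]<-.08)&(X[:,2]>.05)&(X[:,2]<.13)]
        if len(f)<10: continue
        k=np.polyfit(f[:,0],f[:,2],1);print(nm,len(f),"mean",f.mean(0),"slope",k[0],"x",f[:,0].min(),f[:,0].max(),"y",f[:,1].min(),f[:,1].max())
    p=X[(X[:,0]>.55)&(X[:,0]<.9)&(X[:,1]>-.45)&(X[:,1]<-.0)&(X[:,2]>.12)&(X[:,2]<.34)]
    if len(p) and c!="wrist": print("post",len(p),np.percentile(p,[2,50,98],axis=0))
E
```

```text
wrist base rect 5697 ((0.533896267414093, -0.10590144246816635), (0.17101876437664032, 0.10986108332872391), 86.35511779785156)
plate 3177 mean [ 0.4851 -0.1414  0.0898] slope -0.13709037777093666 x 0.44907535970930745 0.5199983348940703 y -0.17998303714123615 -0.11132541847505766
tail 459 mean [ 0.5779 -0.1481  0.077 ] slope -0.13699901595283911 x 0.5651264588650218 0.5925194701511274 y -0.1613583108089649 -0.13515018405537782
scene base rect 1233 ((0.5317012667655945, -0.10228604078292847), (0.17273765802383423, 0.11120114475488663), 86.48538970947266)
plate 455 mean [ 0.4836 -0.1381  0.0885] slope -0.14038764813222537 x 0.4481935286678689 0.5198579347279391 y -0.17964635025229111 -0.1010804328732363
tail 61 mean [ 0.5774 -0.1445  0.0752] slope -0.1236535814100677 x 0.5653552234612724 0.5909874403103189 y -0.15869173552192023 -0.13288270411036895
post 2861 [[ 0.578  -0.4461  0.1256]
 [ 0.69   -0.2568  0.2462]
 [ 0.7307 -0.0023  0.3366]]
side base rect 984 ((0.532697856426239, -0.10322167724370956), (0.1720932573080063, 0.10989757627248764), 86.63915252685547)
plate 314 mean [ 0.4839 -0.1377  0.0889] slope -0.13512113392981415 x 0.44843711168719774 0.51947418445576 y -0.17942312407230818 -0.10866777462180807
tail 46 mean [ 0.5773 -0.1433  0.0757] slope -0.13971780161441402 x 0.5655718006603152 0.5911166014897045 y -0.15595787961273005 -0.1299806933694581
post 2063 [[ 0.5745 -0.4468  0.1248]
 [ 0.6838 -0.4002  0.2644]
 [ 0.7321 -0.0029  0.3366]]
```

```bash
python3 - <<'E'
from h import *
np.set_printoptions(precision=3,suppress=True)
def cloud(d,K,R,t):
    v,u=np.indices(d.shape);P=np.stack([u,v,np.ones_like(u)],-1)@np.linalg.inv(K).T*d[...,None]
    return ((P-t)@R)[d>0]
for c in("scene","side"):
    m=bot.camera_model(c);X=cloud(np.load(c+".npy"),*[np.array(m[k]) for k in("intrinsics","R","t")])
    for z in np.arange(.02,.62,.06):
        p=X[(X[:,0]>.45)&(X[:,0]<.85)&(X[:,1]>-.4)&(X[:,1]<-.1)&(abs(X[:,2]-z)<.03)&(X[:,2]>.012)]
        p=p[(p[:,1]<-.185)|(p[:,0]>.61)]
        if len(p): print(c,round(z,2),len(p),*np.percentile(p,[3,50,97],axis=0)[:,:2])
E
```

```text
scene 0.02 1153 [ 0.698 -0.393] [ 0.762 -0.24 ] [ 0.843 -0.111]
scene 0.08 1044 [ 0.695 -0.397] [ 0.76  -0.245] [ 0.844 -0.169]
scene 0.14 309 [ 0.665 -0.399] [ 0.702 -0.239] [ 0.729 -0.232]
scene 0.2 349 [ 0.666 -0.399] [ 0.701 -0.238] [ 0.73  -0.231]
scene 0.26 393 [ 0.677 -0.399] [ 0.701 -0.24 ] [ 0.73  -0.232]
scene 0.32 429 [ 0.67  -0.399] [ 0.7   -0.238] [ 0.727 -0.232]
scene 0.38 592 [ 0.693 -0.26 ] [ 0.707 -0.234] [ 0.728 -0.116]
scene 0.44 239 [ 0.708 -0.192] [ 0.721 -0.136] [ 0.727 -0.108]
side 0.02 960 [ 0.698 -0.392] [ 0.767 -0.234] [ 0.844 -0.11 ]
side 0.08 926 [ 0.697 -0.387] [ 0.772 -0.239] [ 0.845 -0.169]
side 0.14 227 [ 0.695 -0.263] [ 0.702 -0.239] [ 0.728 -0.233]
side 0.2 94 [ 0.663 -0.399] [ 0.698 -0.246] [ 0.725 -0.233]
side 0.26 166 [ 0.67  -0.399] [ 0.699 -0.242] [ 0.729 -0.234]
side 0.32 377 [ 0.694 -0.264] [ 0.705 -0.238] [ 0.728 -0.233]
side 0.38 521 [ 0.674 -0.344] [ 0.701 -0.239] [ 0.74  -0.192]
side 0.44 77 [ 0.693 -0.254] [ 0.706 -0.204] [ 0.711 -0.179]
```

```bash
python3 -m pendant '[[0,-0.037,-0.015,0,0],[0,0,0,0.03,0],[0,0,0,0.03,0],[0,0,0,0.03,0],[0,0,0,0.03,0],[0,0,0,0.022,0],[0,0,0,0,0],[0,0,0,0,0]]'; python3 w.py 2
```

```text
t: 2.28
eef_pos: [0.5803, -0.146, 0.2618]
tool_rot: [-0.001, 0.707, 0.708, -0.001]
contact_force: [0.1, -0.0, 0.5]
gripper_width: -0.002
grasp_force: 0.0
cam [ 0.5801 -0.0679  0.2316] look [-0.0025 -0.3077 -0.9515] tcp [ 0.5803 -0.146   0.2618] 2.2833
choke 0.67 [201.  96.] [ 0.5409 -0.0637  0.0281]
stand_a 0.88 [203. 190.] [ 0.5344 -0.1413  0.0111]
flag_a_pivot 0.7 [178. 234.] [ 0.5339 -0.1438  0.0889]
flag_a_face 0.83 [ 98. 233.] [ 0.4889 -0.1412  0.0926]
cup_a 0.56 [197.  93.] [ 0.535  -0.0618  0.0139]
```

View pics/w2b.png

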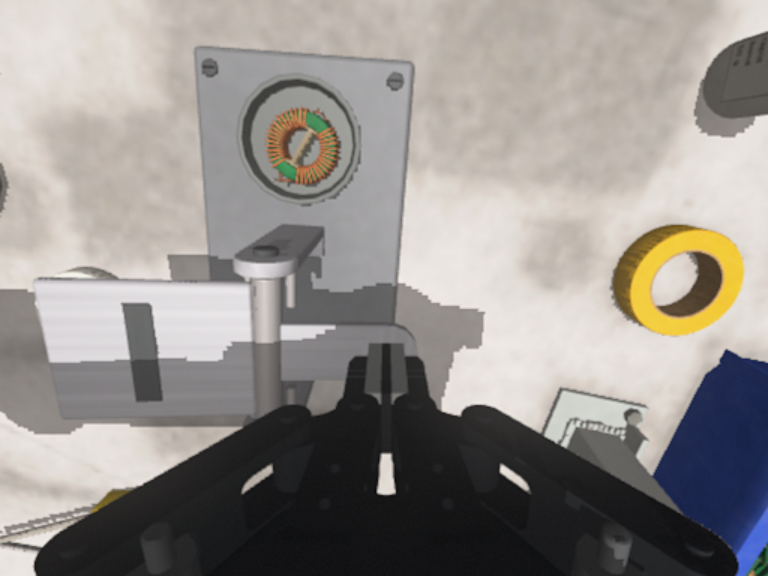

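The choke at (200,97) is copper-wound, so this is stand_a. The fingertips at about (257,235) are over the tail, so I'll press down.

```bash
python3 -m pendant '[[0,0,0,0.006,0],[0,0,0,0.006,0],[0,0,0,0.006,0],[0,0,-0.002,0.006,0],[0,0,-0.002,0.006,0],[0,0,-0.002,0.006,0],[0,0,-0.002,0.004,0],[0,0,0,0,0],[0,0,0,0,0]]'
```

```text
t: 3.33
eef_pos: [0.5716, -0.147, 0.2222]
tool_rot: [-0.0, 0.707, 0.707, -0.0]
contact_force: [0.3, 0.8, -0.1]
gripper_width: 0.003
grasp_force: 0.0
```

```bash
python3 w.py 3; cat > side.py <<'E'
from h import *
import sys
im,d=bot.read_camera("side");cv2.imwrite(f"pics/s{sys.argv[1]}.png",cv2.resize(im[80:240,180:380],(750,600),interpolation=2))
E
python3 side.py 3
```

```text
cam [ 0.5716 -0.0689  0.1919] look [-0.0018 -0.3082 -0.9513] tcp [ 0.5716 -0.147   0.2222] 3.3333
stand_a 0.89 [203. 207.] [ 0.532  -0.1412  0.0092]
flag_a_pivot 0.96 [174. 270.] [ 0.534  -0.1415  0.0866]
flag_a_face 0.8 [ 55. 323.] [ 0.5021 -0.1411  0.1183]
cup_a 0.81 [198.  90.] [ 0.5349 -0.0614  0.0121]
```

View pics/s3.png

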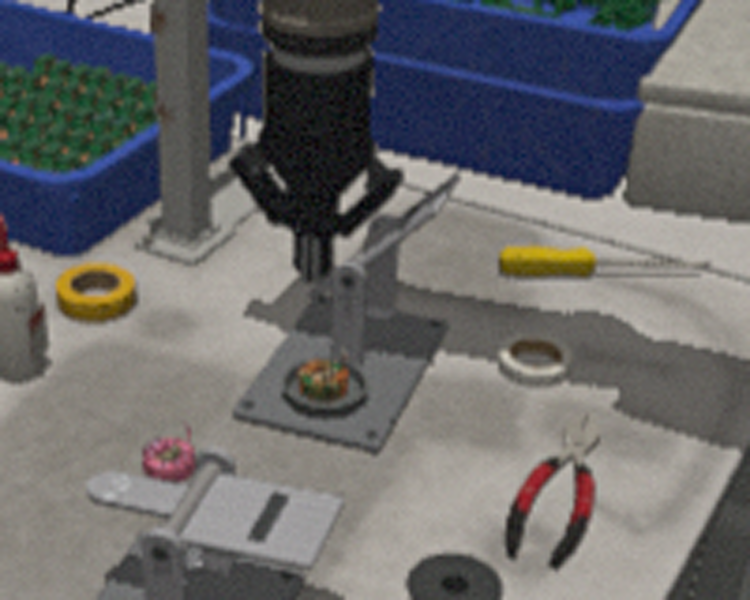

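The plate is up at about 40° and close to the knuckle. I'll go up and over to the near side.

```bash
python3 -m pendant '[[0,0,0,-0.03,0],[0,0,0,-0.04,0],[0,0,0,-0.04,0],[0,0,0,-0.04,0],[0,0,-0.03,0,0],[0,0.001,-0.035,0,0],[0,0.002,-0.035,0,0],[0,0.002,-0.034,0,0],[0,0,0,0,0],[0,0,0,0,0]]'; python3 w.py 4; python3 side.py 4
```

```text
t: 4.52
eef_pos: [0.4364, -0.1421, 0.373]
tool_rot: [-0.0, 0.707, 0.707, 0.0]
contact_force: [0.6, -0.6, 0.5]
gripper_width: -0.001
grasp_force: 0.0
cam [ 0.4365 -0.064   0.3427] look [-0.0008 -0.3082 -0.9513] tcp [ 0.4364 -0.1421  0.373 ] 4.5167
choke 0.92 [344. 101.] [ 0.5413 -0.0613  0.0123]
stand_a 0.68 [331. 169.] [ 0.502  -0.1168  0.1214]
flag_a_pivot 0.55 [350. 184.] [ 0.5309 -0.1403  0.0887]
flag_a_face 0.63 [326. 195.] [ 0.4987 -0.1396  0.1231]
cup_a 0.91 [339. 100.] [ 0.5305 -0.0609  0.0263]
```

View pics/w4b.png

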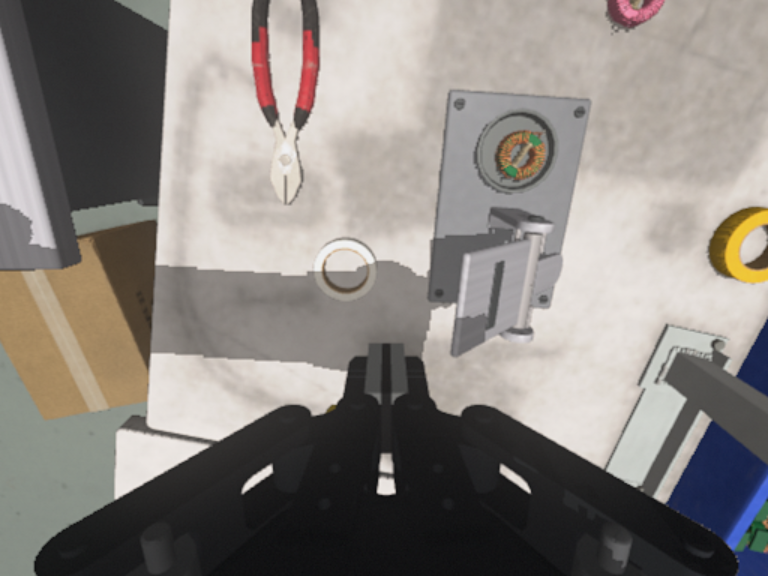

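The plate stands at about 48° with its edge near x=0.476, z=0.143. The fingers are in front of it, so I'll descend and push in +x.

```bash
python3 -m pendant '[[0,0,0,0.03,0],[0,0,0,0.035,0],[0,0,0,0.02,0],[0,0,0.012,0,0],[0,0,0.012,0,0],[0,0,0.012,0,0],[0,-0.001,0.012,0,0],[0,-0.001,0.012,0,0],[0,-0.001,0.012,0,0],[0,-0.001,0.012,0,0],[0,0,0,0,0]]'; python3 w.py 5; python3 side.py 5
```

```text
t: 5.78
eef_pos: [0.526, -0.1458, 0.2905]
tool_rot: [0.003, 0.707, 0.708, 0.002]
contact_force: [1.3, -0.9, 0.3]
gripper_width: -0.002
grasp_force: 0.0
cam [ 0.5261 -0.0677  0.2601] look [ 0.0059 -0.309  -0.951 ] tcp [ 0.526  -0.1458  0.2905] 5.7833
choke 0.81 [270.  97.] [ 0.5345 -0.063   0.0108]
stand_a 0.86 [260. 183.] [ 0.5244 -0.1197  0.0829]
stand_a 0.7 [286. 248.] [ 0.5378 -0.1417  0.13  ]
flag_a_pivot 0.91 [260. 216.] [ 0.5234 -0.1432  0.0831]
flag_a_face 0.58 [287. 248.] [ 0.5371 -0.1411  0.1309]
cup_a 0.58 [265.  92.] [ 0.528  -0.0593  0.0085]
```

View pics/s5.png

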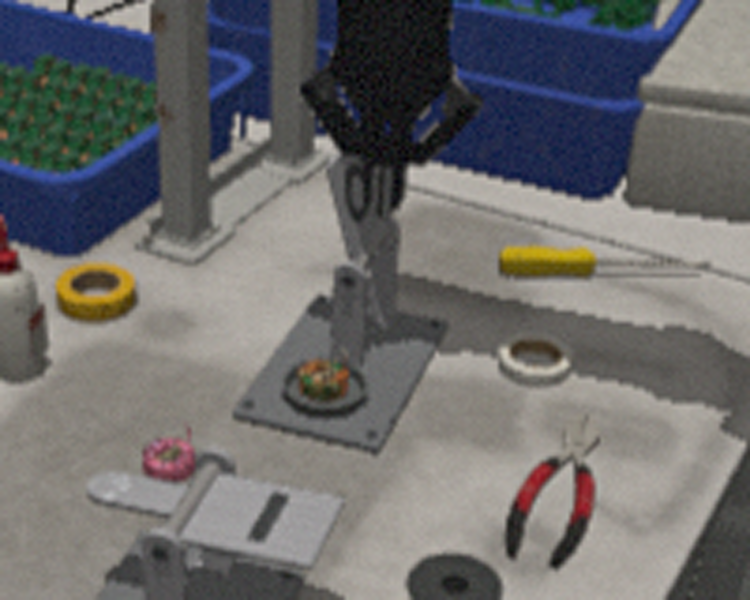

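The plate is past vertical with the ring sign showing. I'll continue to +x and then down.

```bash
python3 -m pendant '[[0,-0.001,0.012,0,0],[0,-0.001,0.012,0,0],[0,0,0.012,0,0],[0,0,0.012,0,0],[0,0,0.003,0.005,0],[0,0,0,0.006,0],[0,0,0,0.006,0],[0,0,0,0.006,0],[0,0,0,0.006,0],[0,0,0,0.004,0],[0,0,0,0,0]]'; python3 w.py 6; python3 side.py 6
```

```text
t: 7.05
eef_pos: [0.5728, -0.1481, 0.2558]
tool_rot: [-0.0, 0.707, 0.707, -0.0]
contact_force: [-4.2, 0.4, 13.7]
gripper_width: 0.001
grasp_force: 6.7
cam [ 0.5728 -0.07    0.2255] look [-0.0015 -0.308  -0.9514] tcp [ 0.5728 -0.1481  0.2558] 7.05
stand_a 0.76 [211. 193.] [ 0.547  -0.1177  0.0827]
flag_a_pivot 0.74 [186. 233.] [ 0.532  -0.1407  0.0865]
flag_a_face 0.55 [268. 238.] [ 0.5783 -0.1381  0.0981]
cup_a 0.78 [206.  91.] [ 0.5342 -0.0612  0.0114]
```

View pics/s6.png

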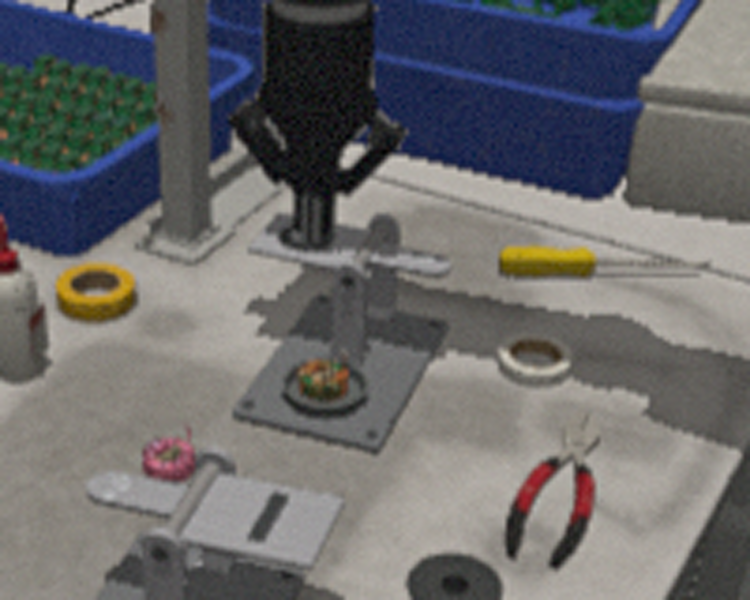

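The plate looks level and the upward force is 13.7 N, so it is against its stop. I'll lift clear and measure.

```bash
python3 -m pendant '[[0,0,0,-0.02,0],[0,0,0,-0.035,0],[0,0,0,-0.04,0],[0,0,0,-0.04,0],[0,0,-0.03,0,0],[0,0,-0.03,0,0],[0,0,0,0,0],[0,0,0,0,0]]'; python3 w.py 7; python3 - <<'E'
from h import *
np.set_printoptions(precision=4,suppress=True)
w=np.load("w7.npz")
def cloud(d,K,R,t):
    v,u=np.indices(d.shape);P=np.stack([u,v,np.ones_like(u)],-1)@np.linalg.inv(K).T*d[...,None]
    return ((P-t)@R)[d>0]
L={"wrist":cloud(w["d"],w["K"],w["R"],w["t"])}
for c in("scene","side"):
    m=bot.camera_model(c);L[c]=cloud(bot.read_camera(c)[1],*[np.array(m[k]) for k in("intrinsics","R","t")])
for c,X in L.items():
    f=X[(X[:,0]>.553)&(X[:,0]<.605)&(abs(X[:,1]+.146)<.035)&(X[:,2]>.055)&(X[:,2]<.12)]
    if len(f)>10: print(c,len(f),f.mean(0),np.polyfit(f[:,0],f[:,2],1)[0])
E
```

```text
t: 8.07
eef_pos: [0.5111, -0.1483, 0.3893]
tool_rot: [-0.001, 0.708, 0.707, -0.0]
contact_force: [-0.0, 0.1, -0.0]
gripper_width: 0.006
grasp_force: 0.0
cam [ 0.5112 -0.0702  0.359 ] look [-0.0026 -0.3081 -0.9514] tcp [ 0.5111 -0.1483  0.3893] 8.0667
choke 0.78 [280.  94.] [ 0.5407 -0.0588  0.0119]
stand_a 0.98 [270. 160.] [ 0.5307 -0.1409  0.0086]
flag_a_pivot 0.77 [277. 176.] [ 0.5346 -0.142   0.0867]
flag_a_face 0.66 [322. 180.] [ 0.5819 -0.1475  0.0846]
cup_a 0.67 [276.  93.] [ 0.5358 -0.0585  0.0135]
wrist 2644 [ 0.5789 -0.1474  0.0836] -0.0023268400419521372
scene 309 [ 0.5788 -0.1436  0.0824] -0.011742370146262367
side 220 [ 0.5788 -0.1432  0.0827] -0.00478998313719678
```

View pics/w7b.png

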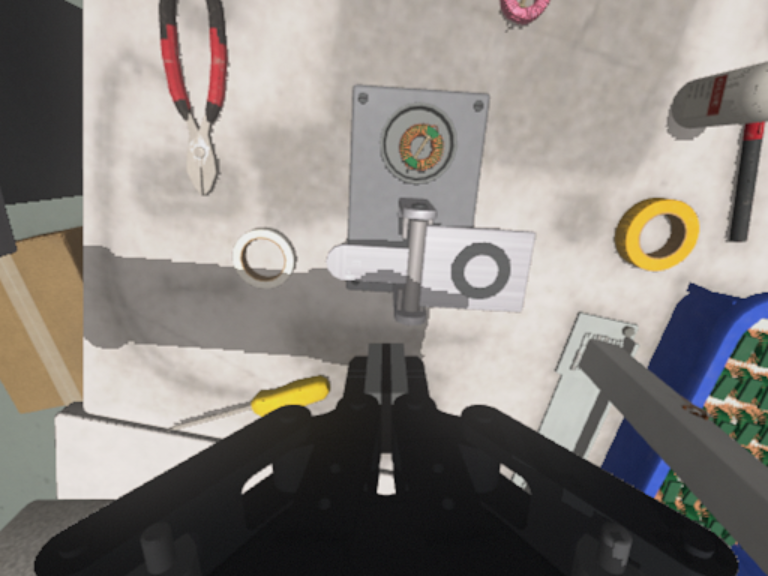

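The flag lies level (slope about 0) on the far side with its ring sign up at (320,180). The choke is still in its cup and the arm is clear, so I'm handing in.

```bash
python3 -c "from station import bot; print(bot.hand_in())"
```

```text
the job is handed in; nothing more can be done
None
```

I flipped the flag at the wound-choke stand right over: it lies level against its far stop with the ring sign up, the choke is still in its cup and I touched nothing else; the job was handed in at about 8 s.

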